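# Load the foil roll and hold the sprung slide at its mark

## Task

Take the long kitchen-foil roll off its little rack, lay it in the two V-cradles of the foil dispenser between the two hubs, and let go of it. Then take the upright steel grip of the sprung slide and pull the slide along the rails, out from its housing, until its pointers stand inside the grey mark bands on the base and both hubs sit in the ends of the roll's core; finish while still holding the slide there against its spring, so that I can fit the locking clip. Leave the other things on the worktop where they are.

Things in the scene. Friction and masses are not known exactly. Their poses are not given: they have to be found in the camera images.
- roll: roll of kitchen foil, 0.2 to 0.42 kg: solid cylinder 44 mm in diameter, 180 mm long, with a brown cardboard core (34 mm outside, 28 mm bore, 25 mm deep) sticking out 25 mm at each end, 230 mm overall. Origin at its centre, y along its length (ends alike; it may be rolled about y). It starts lying on the rack, axis 38 mm above the worktop.
- rack: small fixed wooden rack, 70 x 150 x 6 mm, with two low steel rails (top at 20 mm) that carry the roll. Origin under its centre, on the worktop; y along the roll.
- dispenser: white foil dispenser fixed to the worktop; base 120 mm wide (x), y = -270 to 200 mm, 12 mm thick. Origin on the worktop under the middle of the cradles, z up, y the axis of the loaded roll, from the sprung slide (-y end) to the fixed head hub (+y end). Head block from y = 154 mm on, 100 mm tall; spring housing from y = -265 to -205 mm, 78 mm tall.
- cradle (a point): where the roll's centre comes when laid in centrally: dispenser x = 0, y = 0, z = 60 mm. Two grey open-topped V-cradles at y = -40 and +40 mm (each 14 mm long, tops at z = 55 mm, free gap for fingers between them) carry the roll with its axis at z = 60 mm. With the slide at the mark the roll ends up pushed some 20 to 35 mm towards the head hub.
- head_hub (a point): tip of the fixed head hub, at dispenser y = 130, z = 60 mm: a tapered pin 18 mm thick, 20 mm long, pointing to -y, from a 38 mm flange at y = 150 mm.
- tail_hub (a point): tip of the slide's like hub, pointing to +y, z = 60 mm; with the slide home at dispenser y = -130 mm (flange at -150), so the 230 mm roll goes in with 15 mm to spare at each end. Pulled along, it enters the core and its flange pushes the roll along the cradles onto the head hub.
- tail (a joint): travel of the sprung slide in m: 0 = home near its housing, growing along the dispenser's +y (towards the roll), end of travel 0.08. Pointers are mid-band at 0.060; bands span 0.055 to 0.065. The mark is not a stop: with the roll loaded the slide jams at 0.070. The spring pulls it home with 6 N at home, 12 N at the mark; it returns when let go.
- grip (a point): upright steel grip on top of the sprung slide: block 30 mm (dispenser x) by 22 mm (dispenser y), 44 mm tall. This point is the centre of its foot, 83 mm above the worktop, its top at 127 mm; axes as the dispenser's. At home it is at dispenser y = -165 mm.
- mark (a point): centre of the grey mark band (22 x 10 mm) on the +x side of the dispenser base, at dispenser x = 47, y = -105, z = 13 mm; a like band at x = -47 mm.
- pointer (a point): tip end of the slide's black pointer (a 3 mm wide bar) on the +x side, above the base at dispenser x = 47 mm; it stands over mark when the slide is at the mark.
- mug: white mug, 80 mm across, 90 tall (mm), loose; origin at the centre of its underside; not to be moved
- spice_jar: amber jar with steel cap, 44 mm across, 90 tall (mm), loose; origin at the centre of its underside; not to be moved
- pepper_mill: dark wooden pepper mill, 54 mm across, 140 tall (mm), loose; origin at the centre of its underside; not to be moved
- utensil_cup: open steel utensil cup, 100 mm across, 130 tall (mm), loose; origin at the centre of its underside; not to be moved
- bowl: white bowl, 120 mm across, 50 tall (mm), loose; origin at the centre of its underside; not to be moved
- soap: white soap bottle, 60 mm across, 150 tall (mm), loose; origin at the centre of its underside; not to be moved
- short_roll: short solid paper roll standing upright, 48 mm across, 110 tall (mm), loose; origin at the centre of its underside; not to be moved
Not all that is in view belongs to the job. Of the things like the roll, leave any that is blue or purple; of the rest the larger one is meant.

How it is judged:
On the way, in this order (a step that is already met when the one before it is completed fails the run):
1. the roll lies in both cradles, let go, with the slide still home (x of roll in the frame of dispenser between -0.006 and 0.006 m and z of roll in the frame of dispenser between 0.055 and 0.066 m and angle between the y axis of roll and the y axis of dispenser, either way round below 0.06 rad and y of roll in the frame of dispenser between -0.04 and 0.04 m and contact force between the fingers and roll below 0.3 N and value of joint tail below 0.012 m), for 0.2 s.
2. the slide is pulled by its grip to the mark with both hubs in the core (x of roll in the frame of dispenser between -0.006 and 0.006 m and z of roll in the frame of dispenser between 0.055 and 0.066 m and angle between the y axis of roll and the y axis of dispenser, either way round below 0.06 rad and y of roll in the frame of dispenser between 0.017 and 0.038 m and value of joint tail between 0.055 and 0.065 m and contact force between the fingers and tail above 2 N), for 0.2 s.
At the end, for the whole second after the job is handed in: For the last second the fingers hold the slide (over 2 N) with the slide at rest at 55 to 65 mm; the roll, untouched and still, lies in the cradles (axis within 6 mm sideways, 55 to 66 mm high, 0.06 rad), its centre 17 to 38 mm along the dispenser's +y, so both hubs are in the core (all of step 2 and contact force between the fingers and roll below 0.3 N and velocity of joint tail between -0.01 and 0.01 m/s and linear speed of roll below 0.02 m/s); the arm keeps its last pose, push and grip.
It fails at once if one of the other things on the worktop is moved more than 30 mm or tipped over (distance of any of mug, spice_jar, pepper_mill, utensil_cup, bowl, soap, short_roll from where it was at the start of the episode above 0.03 m or angle between any of mug, spice_jar, pepper_mill, utensil_cup, bowl, soap, short_roll's own z axis and vertical above 0.5 rad).
It also fails if it takes over 53 s, if anything falls off the work surface, if the arm or the gripper's body presses on something with over 40 N, if the wrist force passes 120 N, or if a joint passes its speed limit or range.

## Robot

A 6-joint arm with a two-finger parallel gripper is mounted at the origin on the work surface. World frame = base frame: x ahead of the robot, y to its left, z up, the work surface at z = 0. Lengths are in m, angles in rad, forces in N, time in s.
With the tool pointing down it reaches from about 0.325 to 0.775 m from the base axis. Payload 9.3 kg.
Tool frame: the origin (TCP) lies on the centre line of the jaws, within the pads' length; the fingertips stand 14 mm ahead of it and the grasp point (between the pads) lies 5 mm behind it; x points along the fingers, y is the direction in which the jaws open and shut, and the axes are right-handed (so a half turn about x gives the same grasp; the last joint's range is limited). The gripper opens to 85 mm and grips with 20 to 120 N. Pads are 22 mm wide; open, the fingers measure 114 mm over their backs; the gripper's body (76 mm by 85 mm) begins 54 mm behind the grasp point. The pads swing forward as they close: fully open they stand 13 mm farther back than shut.
Start: joints at [-1.445, 0.259, 0.021, 1.334, 0, 1.418], TCP at [0.151, -0.529, 0.245] pointing down, gripper open.
Joint ranges: [-3.04, 3.04], [-0.91, 1.82], [-1.04, 1.36], [-1.92, 1.95], [-1.52, 1.45], [-3.14, 3.14]. Speed limits (rad/s): [2.22, 2.22, 2.79, 3.14, 3.14, 3.14].

## Interface

Orientations are given as a 3x3 rotation matrix whose columns are the frame's x, y, z axes.
In Python, from cell import env gives the robot as it stands.
- The arm moves only by the tool carry_out, never from a script. Its argument "steps" is one flat list of numbers, 5 for each row, row after row: the shift along the tool's x, y, z in cm, then the turn about the tool's x in rad, then the opening, from -1 (shut) to 1 (fully open), so that 0 is half open. In form: [dx, dy, dz, turn, claw, dx, dy, dz, turn, claw, ...]. A call has 1 to 5 rows; each row shifts and turns the commanded pose from where the row before left it, along the tool's axes as they then stand; what a row does not reach is not made up. A row lasts 1/8 s, in which the tool goes at most 62.5 mm and 10.7 degrees, less where a joint would pass 70% of its speed; a pose out of reach is approached as far as the arm can. A call is refused whole if a number of a shift passes 6.25 or a number of a turn 0.188, either way. A call with a gripper value outside its range is refused whole. The fingers move at their own pace and stop on an object; "newtons" is the grip in N (left out, the last holds). Time passes only in rows, so rows that do not move let the fingers close. It gives the time, the measured TCP pose, the force and the opening at its end, in the units of the state.
- env.observe(): the state, without advancing time (a new reading comes with each control period).
- env.get_image(name): name is "scene" or "top" or "wrist"; returns a dict with "pixels" (480x640x3 uint8, blue, green, red), "fx", "fy", "cx", "cy" (pixels), "position" and "orientation" of the camera in the world. Camera axes: x right, y down, z forward; pixel columns grow to the right and rows downward; lengths in m; the calibration is good to about 2 mm. A picture is of the moment at which its call begins. There is no depth.
- env.close_job(): hands the job in, once; it reports no verdict.
Trained networks look in the newest picture that a camera, given by its name, has taken for a name from the list of things; names that differ only in an ending like _2 or _b are one class to them, and where a whole thing is asked for, a point or a joint stands for the part that bears it (a point fixed in the world has none). Each returns a list of dicts, best first, with "score" (0 to 1); they miss things now and then, are a little off and sometimes report something else, mostly with a low value. They report only what shows in the picture. A call takes as long as a camera call. They do not tell look-alikes from the thing itself.
- env.trace(camera, query): "pixels" (480x640 bool, what is visible of it) and "uv" ([column, row] in pixels, amid what is visible of it).
- env.landmark_of(camera, query): "uv" ([column, row] in pixels: a listed point, or the origin of a listed thing).
The state is a dict: "time_s": time; "joints": joint angles; "qvel": joint speeds; "effort": joint torques, N m; "eef_pos": TCP position; "tool_rot": TCP orientation; "force": force on the tool from outside, world axes, zero at the start; "moment": the same for the moment, N m; "gripper_width": finger opening in m.
Only numpy, scipy, OpenCV 4.12 (cv2) and the standard library are available. Lean on these libraries where they do the work, as an engineer would, in place of code of your own. Each camera call takes 0.05 s, during which the arm holds its last target. There are 200 camera calls.

## Working session

There is one attempt and no reset: what is moved stays moved. The work goes in short steps, Python scripts to look and compute and a tool call to move; the robot and the scene stay as the last step left them, time stands still between calls to the robot, and variables do not carry over. Pictures are saved under pics/ and viewed, about 8 in all and at most 12, crops included, and the job is handed in when it is done.

Besides the shell and the picture viewer there is one more tool, called as name(argument=value, ...) on one line, values as JSON. carry_out: Moves the arm, as the interface text tells. Its arguments: {"type":"object","properties":{"steps":{"type":"array","items":{"type":"number"}},"newtons":{"type":"number"}},"required":["steps"]}

```bash
mkdir -p pics; python3 - <<'E'
from cell import env
import cv2, numpy as np
o=env.observe(); print({k:np.round(v,3).tolist() for k,v in o.items()})
for n in("top","scene"):
    im=env.get_image(n); cv2.imwrite(f"pics/{n}0.png",im["pixels"])
    print(n,{k:np.round(im[k],4).tolist() for k in im if k!="pixels"})
    for q in("roll","rack","dispenser","cradle","head_hub","tail_hub","grip","mark","pointer","mug","spice_jar","pepper_mill","utensil_cup","bowl","soap","short_roll"):
        print(q,[(np.round(d["uv"]).tolist(),round(d["score"],2)) for d in env.landmark_of(n,q)])
E
```

```text
{'time_s': 0.0, 'joints': [-1.445, 0.259, 0.021, 1.334, 0.0, 1.418], 'qvel': [0.0, 0.0, -0.001, -0.002, 0.002, -0.002], 'effort': [-0.001, -55.563, 34.453, 0.014, -0.0, 0.0], 'eef_pos': [0.151, -0.529, 0.245], 'tool_rot': [[-0.0, 0.275, -0.961], [0.001, -0.961, -0.275], [-1.0, -0.001, -0.0]], 'force': [-0.512, -0.073, -0.71], 'moment': [0.024, 0.001, 0.018], 'gripper_width': 0.085}
top {'fx': 440.4512, 'fy': 440.4512, 'cx': 316.2669, 'cy': 242.5921, 'position': [0.4384, -0.0587, 1.2327], 'orientation': [[0.01, -0.9971, 0.0755], [-0.9999, -0.0094, 0.0082], [-0.0075, -0.0756, -0.9971]]}
roll [([401.0, 356.0], 0.82), ([207.0, 328.0], 0.71), ([268.0, 277.0], 0.62), ([352.0, 286.0], 0.56)]
rack []
dispenser [([291.0, 212.0], 0.8)]
cradle [([293.0, 210.0], 0.63), ([292.0, 210.0], 0.4)]
head_hub [([244.0, 204.0], 0.61)]
tail_hub [([339.0, 213.0], 0.8)]
grip [([354.0, 215.0], 0.63)]
mark [([335.0, 198.0], 0.94)]
pointer []
mug [([421.0, 277.0], 0.91)]
spice_jar [([183.0, 268.0], 0.82)]
pepper_mill [([147.0, 196.0], 0.89)]
utensil_cup [([446.0, 208.0], 0.87)]
bowl [([489.0, 284.0], 0.83)]
soa
[... 331 characters left out ...]
0.0, 148.0], 0.85), ([335.0, 205.0], 0.6), ([377.0, 267.0], 0.59)]
rack [([374.0, 274.0], 0.72), ([380.0, 270.0], 0.3)]
dispenser [([296.0, 289.0], 0.8)]
cradle [([293.0, 276.0], 0.66), ([261.0, 256.0], 0.42)]
head_hub [([313.0, 325.0], 0.89)]
tail_hub [([275.0, 235.0], 0.95)]
grip [([270.0, 218.0], 0.96)]
mark [([262.0, 257.0], 0.93), ([296.0, 290.0], 0.59)]
pointer [([252.0, 238.0], 0.94), ([378.0, 269.0], 0.48)]
mug [([293.0, 164.0], 0.96), ([508.0, 369.0], 0.63)]
spice_jar [([423.0, 365.0], 0.59)]
pepper_mill [([376.0, 459.0], 0.95), ([316.0, 326.0], 0.57)]
utensil_cup [([222.0, 170.0], 0.84)]
bowl [([270.0, 119.0], 0.59)]
soap [([508.0, 371.0], 0.66)]
short_roll [([214.0, 314.0], 0.87)]
```

View pics/top0.png

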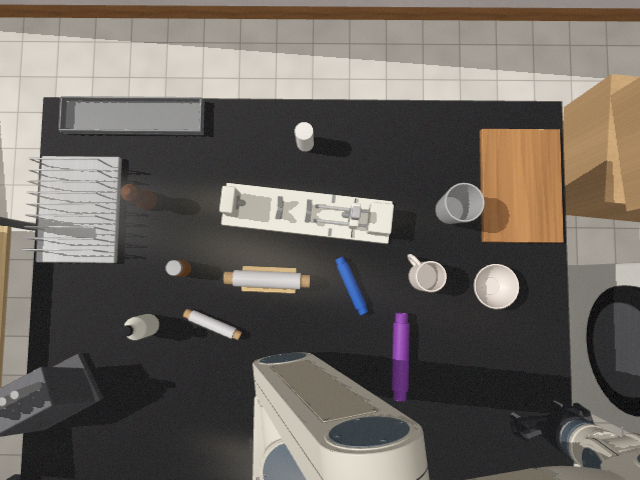

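```bash
python3 - <<'E'
import cv2
t=cv2.imread("pics/top0.png")[230:400,130:450]; s=cv2.imread("pics/scene0.png")[110:430,200:560]
cv2.imwrite("pics/ct.png",cv2.resize(t,None,fx=2.5,fy=2.5,interpolation=2)); cv2.imwrite("pics/cs.png",cv2.resize(s,None,fx=1.85,fy=1.85,interpolation=2))
E
```

```text
(no output)
```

View pics/cs.png

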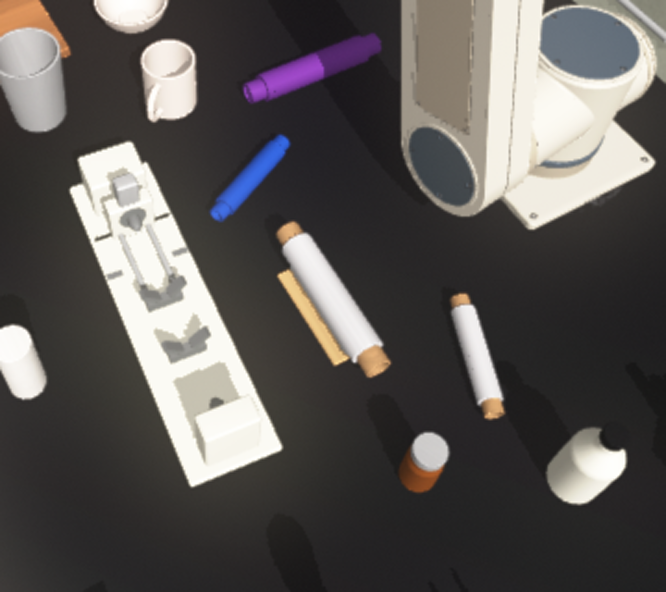

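Candidates for the roll, in top-view pixels:
- the white roll with brown cores on the rack (268,279)
- a small white roll (212,324)
- a blue one (351,286)
- a purple one (401,357)

Blue and purple are excluded. Of the two white rolls, the larger one on the wooden rack is meant, and the enlarged scene crop (330,300) confirms it. The dispenser's slide and grip are at top (358,213), on the right, and the head hub is on the left.

```bash
cat > h.py <<'E'
from cell import env
import numpy as np, cv2
from scipy.optimize import least_squares
Rz=lambda a:np.array([[np.cos(a),-np.sin(a),0],[np.sin(a),np.cos(a),0],[0,0,1]])
def proj(im,P):
    p=(np.atleast_2d(P)-im["position"])@np.array(im["orientation"])
    return np.c_[im["fx"]*p[:,0]/p[:,2]+im["cx"],im["fy"]*p[:,1]/p[:,2]+im["cy"]]
def back(im,uv,z):
    d=np.array(im["orientation"])@[(uv[0]-im["cx"])/im["fx"],(uv[1]-im["cy"])/im["fy"],1]
    return np.array(im["position"])+d*(z-im["position"][2])/d[2]
DP={"cradle":[0,0,.06],"head_hub":[0,.13,.06],"tail_hub":[0,-.13,.06],"grip":[0,-.165,.083],"mark":[.047,-.105,.013],"dispenser":[0,0,0]}
E
python3 - <<'E'
from h import *
obs=[];ims={}
for n in("top","scene"):
    im=ims[n]=env.get_image(n)
    for q,P in DP.items():
        r=env.landmark_of(n,q)
        if r: obs.append((n,q,np.array(P),np.array(r[0]["uv"])))
f=lambda p:np.concatenate([(proj(ims[n],Rz(p[2])@P+[p[0],p[1],0])[0]-uv) for n,q,P,uv in obs])
s=least_squares(f,[.55,0,1.5],loss="soft_l1"); r=f(s.x).reshape(-1,2)
print("disp",s.x.round(4)); [print(o[0],o[1],x.round(1)) for o,x in zip(obs,r)]
for n in ims:
    for m in env.trace(n,"roll"):
        c,wh,a=cv2.minAreaRect(np.argwhere(m["pixels"])[:,::-1].astype(np.float32))
        b=cv2.boxPoints((c,wh,a)); 
        e=sorted([(np.linalg.norm(b[i]-b[i+1]),i) for i in(0,1)])[0][1]
        A=back(ims[n],(b[e]+b[e+1])/2,.038);B=back(ims[n],(b[(e+2)%4]+b[(e+3)%4])/2,.038);d=B-A
        print(n,round(m["score"],2),np.round(m["uv"]),((A+B)/2).round(4),"L",np.linalg.norm(d).round(3),"ang",np.arctan2(d[1],d[0]).round(3))
E
```

```text
disp [ 0.6173  0.0136 -0.1012]
top cradle [ 0.3 -1.4]
top head_hub [-1.1 -0.8]
top tail_hub [-0.7 -2.2]
top grip [0.4 1. ]
top mark [1.  2.1]
top dispenser [2.4 2.4]
scene cradle [2.  1.2]
scene head_hub [-0.  -1.3]
scene tail_hub [-0.3  0.1]
scene grip [-0.5  0.6]
scene mark [2.7 2.6]
scene dispenser [-1.  -0.4]
top 0.95 [399. 357.] [ 0.2275 -0.275   0.038 ] L 0.228 ang 3.137
top 0.84 [211. 326.] [0.3069 0.2294 0.038 ] L 0.16 ang -1.958
top 0.61 [265. 279.] [0.4302 0.0862 0.038 ] L 0.228 ang -1.583
scene 0.96 [366. 145.] [ 0.2352 -0.2681  0.038 ] L 0.238 ang -0.028
scene 0.89 [339. 206.] [ 0.422  -0.1329  0.038 ] L 0.173 ang 0.432
scene 0.83 [382. 269.] [0.4305 0.0821 0.038 ] L 0.242 ang 1.548
scene 0.65 [459. 302.] [0.3163 0.2379 0.038 ] L 0.17 ang 1.179
```

carry_out(steps=[0, 0, 0, -0.1824, 1, 0, 0, 0, -0.1824, 1, 0, 0, 0, -0.1824, 1, 0, 0, 0, -0.1824, 1, 0, 0, 0, -0.1824, 1])

```text
time_s: 3.12
eef_pos: [0.1513, -0.5288, 0.2453]
tool_rot: [[-0.0, 0.931, -0.365], [0.0, -0.365, -0.931], [-1.0, -0.0, 0.0]]
force: [-1.3, -0.2, -0.1]
gripper_width: 0.0856
```

carry_out(steps=[0, 0, 0, -0.1824, 1, 0, 0, 0, -0.1824, 1, 0, 4.6, -5.6, 0, 1, 0, 4.6, -5.6, 0, 1, 0, 4.6, -5.6, 0, 1])

```text
time_s: 3.75
eef_pos: [0.2734, -0.3843, 0.2453]
tool_rot: [[0.0, 1.0, -0.016], [-0.0, -0.016, -1.0], [-1.0, 0.0, 0.0]]
force: [1.3, -0.3, -0.0]
gripper_width: 0.0851
```

```bash
python3 - <<'E'
from h import *
o=env.observe(); print({k:np.round(o[k],3).tolist() for k in("time_s","eef_pos","tool_rot","joints")})
E
```

```text
{'time_s': 3.75, 'eef_pos': [0.273, -0.384, 0.245], 'tool_rot': [[0.0, 1.0, -0.016], [-0.0, -0.016, -1.0], [-1.0, 0.0, 0.0]], 'joints': [-1.131, 0.125, -0.15, 1.295, 0.0, 0.456]}
```

carry_out(steps=[0, 2.4, -5.6, 0, 1, 0, 2.4, -5.6, 0, 1, 0, 2.4, -5.6, 0, 1, 0, 2.4, -5.6, 0, 1, 0, 1.6, -5.6, 0, 1])

```text
time_s: 4.38
eef_pos: [0.3894, -0.1056, 0.2455]
tool_rot: [[0.001, 1.0, -0.015], [-0.0, -0.015, -1.0], [-1.0, 0.001, 0.0]]
force: [1.3, -0.9, -0.3]
gripper_width: 0.0853
```

carry_out(steps=[0, 1.2, -5.6, 0, 1, 0, 1.2, -5.6, 0, 1, 2, 0, -4, 0, 1, 2, 0, 0, 0, 1, 0, 0, 0, 0, 1])

```text
time_s: 5.0
eef_pos: [0.4144, 0.0447, 0.2045]
tool_rot: [[-0.002, 1.0, -0.014], [0.0, -0.014, -1.0], [-1.0, -0.002, -0.0]]
force: [0.2, -0.3, 0.0]
gripper_width: 0.0854
```

```bash
python3 - <<'E'
from h import *
o=env.observe(); print({k:np.round(o[k],4).tolist() for k in("time_s","eef_pos","joints")})
im=env.get_image("wrist"); cv2.imwrite("pics/w1.png",im["pixels"])
for m in env.trace("wrist","roll"):
    c,wh,a=cv2.minAreaRect(np.argwhere(m["pixels"])[:,::-1].astype(np.float32)); b=cv2.boxPoints((c,wh,a))
    e=sorted([(np.linalg.norm(b[i]-b[i+1]),i) for i in(0,1)])[0][1]
    A=back(im,(b[e]+b[e+1])/2,.038);B=back(im,(b[(e+2)%4]+b[(e+3)%4])/2,.038);d=B-A
    print(m["score"],((A+B)/2).round(4),np.linalg.norm(d).round(3),np.arctan2(d[1],d[0]).round(3),b.round().tolist())
E
```

```text
{'time_s': 5.0, 'eef_pos': [0.4144, 0.0447, 0.2045], 'joints': [-0.0943, 0.0506, -0.34, 1.1824, -0.0001, 1.4903]}
0.8 [ 0.4136 -0.128   0.038 ] 0.159 -2.73 [[247.0, 398.0], [391.0, 344.0], [402.0, 374.0], [258.0, 427.0]]
0.79 [0.4315 0.0822 0.038 ] 0.244 -1.579 [[310.0, 308.0], [314.0, 8.0], [372.0, 8.0], [368.0, 308.0]]
0.79 [0.2957 0.1844 0.038 ] 0.064 -1.954 [[128.0, 80.0], [147.0, -10.0], [191.0, 0.0], [172.0, 90.0]]
0.79 [ 0.1866 -0.2371  0.038 ] 0.061 -0.01 [[91.0, 479.0], [91.0, 461.0], [146.0, 461.0], [146.0, 479.0]]
0.52 [ 0.6044 -0.0195  0.038 ] 0.464 -1.617 [[417.0, 461.0], [530.0, -25.0], [666.0, 6.0], [554.0, 493.0]]
```

View pics/w1.png

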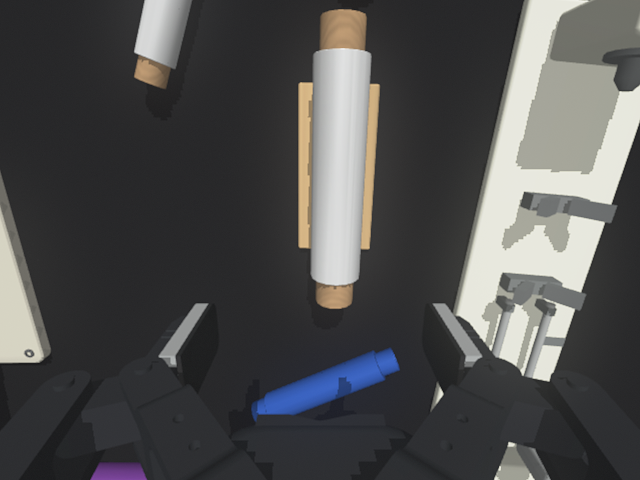

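carry_out(steps=[0, 1.6, -4.0, 0, 1, 4, 0, 0, 0, 1, 4, 0, 0, 0, 1, 4, 0, 0, 0, 1, 0, 0, 0, 0, 1], newtons=40)

```text
time_s: 5.72
eef_pos: [0.4308, 0.0833, 0.0843]
tool_rot: [[-0.004, 1.0, -0.017], [-0.0, -0.017, -1.0], [-1.0, -0.004, 0.0]]
force: [-0.1, 0.5, -0.1]
gripper_width: 0.0853
```

carry_out(steps=[2.5, 0, -0.1, 0, 1, 2.3, 0, 0, 0, 1, 0, 0, 0, 0, 1, 0, 0, 0, 0, -1, 0, 0, 0, 0, -1], newtons=40)

```text
time_s: 6.35
eef_pos: [0.4327, 0.0849, 0.0386]
tool_rot: [[0.002, 1.0, -0.015], [-0.0, -0.015, -1.0], [-1.0, 0.002, -0.0]]
force: [0.2, -0.3, -0.3]
gripper_width: 0.0515
```

carry_out(steps=[0, 0, 0, 0, -1, 0, 0, 0, 0, -1, 0, 0, 0, 0, -1, 0, 0, 0, 0, -1, 0, 0, 0, 0, -1])

```text
time_s: 6.98
eef_pos: [0.4294, 0.085, 0.0379]
tool_rot: [[-0.004, 1.0, -0.015], [-0.0, -0.015, -1.0], [-1.0, -0.004, 0.0]]
force: [-11.4, 0.1, 14.3]
gripper_width: 0.0426
```

carry_out(steps=[-1, 0, 0, 0, -1, -3, 0, 0, 0, -1, -4, 0, 0, 0, -1, -4, 0, 0, 0, -1, 0, 0, 0, 0, -1])

```text
time_s: 7.6
eef_pos: [0.4335, 0.085, 0.1605]
tool_rot: [[0.006, 1.0, -0.015], [0.0, -0.015, -1.0], [-1.0, 0.006, -0.0]]
force: [0.3, -0.2, -2.8]
gripper_width: 0.0428
```

```bash
python3 - <<'E'
from h import *
o=env.observe(); print({k:np.round(o[k],4).tolist() for k in("time_s","eef_pos","force","gripper_width")})
im=env.get_image("scene"); a=im["pixels"][110:430,200:560]
w=env.get_image("wrist")["pixels"]
a=cv2.resize(a,(400,356)); w=cv2.resize(w,(400,300))
cv2.imwrite("pics/l1.png",np.hstack([a,np.vstack([w,np.zeros((56,400,3),np.uint8)])]))
E
```

```text
{'time_s': 7.6, 'eef_pos': [0.4335, 0.085, 0.1605], 'force': [0.2785, -0.1856, -2.8481], 'gripper_width': 0.0428}
```

View pics/l1.png

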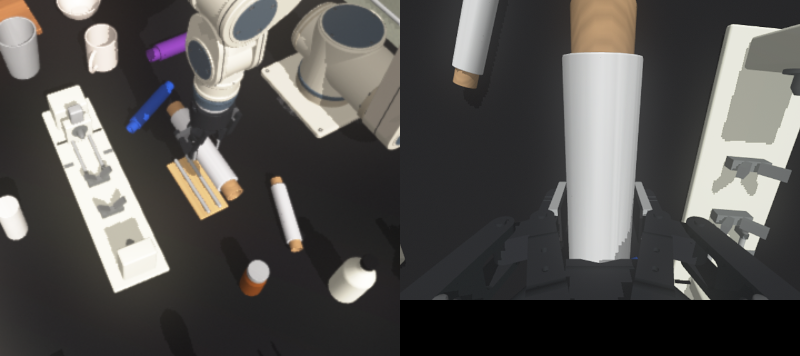

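The wrist half of the picture shows the roll held squarely between the pads, with its far white edge at about full-frame (323,85). The rack in the scene half is empty.

```bash
python3 - <<'E'
from h import *
w=env.get_image("wrist"); print("roll far white edge",back(w,[323,85],.1605+.022).round(4))
print("cam",np.round(w["position"],3))
D=np.array([.6173,.0136,0]);R=Rz(-.1012)
obs=[];ims={}
for n in("wrist","top","scene"):
    im=ims[n]=env.get_image(n)
    for q,P in DP.items():
        for r in env.landmark_of(n,q)[:1]:
            e=np.array(r["uv"])-proj(im,R@P+D)[0]
            print(n,q,round(r["score"],2),np.round(r["uv"]),e.round(1))
            if abs(e).max()<15: obs.append((n,q,np.array(P),np.array(r["uv"])))
f=lambda p:np.concatenate([(proj(ims[n],Rz(p[2])@P+[p[0],p[1],0])[0]-uv)*(.4 if n=="wrist" else 1) for n,q,P,uv in obs])
s=least_squares(f,[.617,.013,-.1],loss="soft_l1"); print(s.x.round(4))
E
```

```text
roll far white edge [0.4338 0.1728 0.1825]
cam [0.433 0.162 0.287]
wrist cradle 0.92 [577. 332.] [ 0.9 -3.1]
wrist head_hub 0.16 [580. 333.] [-59.4 178.7]
wrist mark 0.59 [560. 407.] [ 3.7 -0.4]
wrist dispenser 0.55 [532. 299.] [2.  0.9]
top cradle 0.61 [294. 212.] [0.8 3.2]
top head_hub 0.96 [243. 201.] [-2.2 -2.3]
top tail_hub 0.74 [340. 215.] [-1.8  0.7]
top grip 0.56 [354. 214.] [-1.6 -0.3]
top mark 0.73 [332. 196.] [-1.8 -2.7]
top dispenser 0.68 [292. 211.] [-2.2 -1.6]
scene cradle 0.7 [295. 275.] [ 1.  -1.4]
scene head_hub 0.69 [314. 324.] [-2.6 -0.3]
scene tail_hub 0.82 [274. 234.] [-1.1  0.2]
scene grip 0.55 [269. 217.] [-0.6 -0.4]
scene mark 0.95 [264. 259.] [1.9 1.6]
scene dispenser 0.93 [296. 286.] [ 0.9 -2.4]
[ 0.6182  0.0152 -0.1022]
```

carry_out(steps=[0, 3.7, 1.3, 0, -1, 0, 3.7, 1.3, 0, -1, 0, 3.7, 1.3, 0, -1, 0, 3.7, 1.3, 0, -1, 0, 3.7, 1.4, 0.087, -1])

```text
time_s: 9.43
eef_pos: [0.6169, 0.0157, 0.157]
tool_rot: [[-0.0, 0.995, -0.104], [0.0, -0.104, -0.995], [-1.0, -0.0, -0.0]]
force: [0.4, 0.5, -2.5]
gripper_width: 0.0431
```

carry_out(steps=[0, 0, 0, 0, -1, 0, 0, 0, 0, -1])

```text
time_s: 9.68
eef_pos: [0.6151, 0.0162, 0.1567]
tool_rot: [[-0.001, 0.995, -0.101], [0.0, -0.101, -0.995], [-1.0, -0.001, -0.0]]
force: [0.4, 0.6, -2.2]
gripper_width: 0.0426
```

```bash
python3 - <<'E'
from h import *
o=env.observe(); print({k:np.round(o[k],4).tolist() for k in("time_s","eef_pos","tool_rot","joints")})
R=Rz(-.102);print("err in disp frame",R.T@(np.array([.618,.0145,0])-o["eef_pos"]))
im=env.get_image("scene"); cv2.imwrite("pics/s2.png",cv2.resize(im["pixels"][150:390,180:480],None,fx=2.4,fy=2.4,interpolation=2))
im=env.get_image("top"); print(env.landmark_of("top","roll")[:2])
D=np.array([.618,.0145,0])
print("expected roll top", proj(im,D+[0,0,.161]))
E
```

```text
{'time_s': 9.675, 'eef_pos': [0.6151, 0.0162, 0.1567], 'tool_rot': [[-0.0014, 0.9948, -0.1015], [0.0003, -0.1015, -0.9948], [-1.0, -0.0014, -0.0001]], 'joints': [-0.1099, 0.4061, 0.013, 1.1791, 0.0001, 1.5625]}
err in disp frame [ 0.00303539 -0.00143852 -0.15673933]
[{'uv': [290.4, 202.7], 'score': 0.82}, {'uv': [352.3, 284.6], 'score': 0.64}]
expected roll top [[290.49138    202.43347511]]
```

View pics/s2.png

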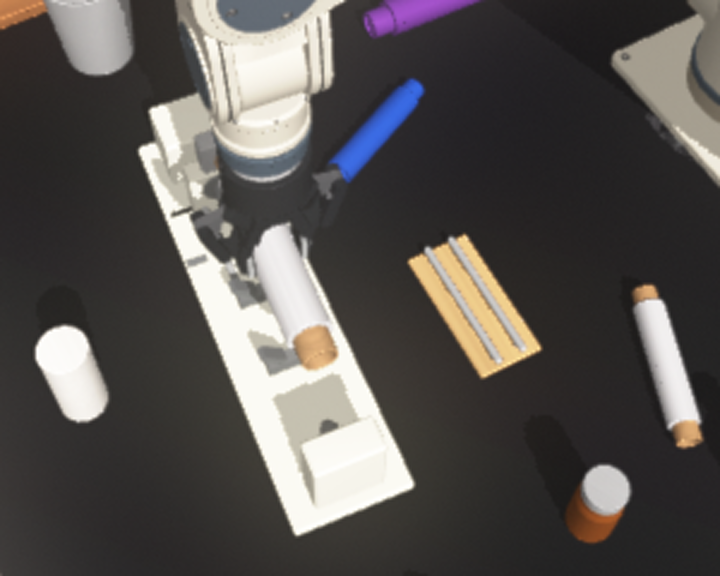

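The scene crop shows the roll held above the dispenser and parallel to it, with its far end at (318,348). The head hub is just beyond it at (330,425).

carry_out(steps=[3, 0.2, 0, 0, -1, 2.5, 0, 0, 0, -1, 1.5, 0, 0, 0, -1, 1, 0, 0, 0, -1, 0.5, 0, 0, 0, -1])

```text
time_s: 10.45
eef_pos: [0.6178, 0.016, 0.0723]
tool_rot: [[0.0, 0.995, -0.102], [-0.0, -0.102, -0.995], [-1.0, 0.0, 0.0]]
force: [-0.6, -0.5, -1.8]
gripper_width: 0.0425
```

carry_out(steps=[0.4, 0, 0, 0, -1, 0.3, 0, 0, 0, -1, 0.2, 0, 0, 0, -1, 0, 0, 0, 0, -1])

```text
time_s: 10.95
eef_pos: [0.6177, 0.0159, 0.0633]
tool_rot: [[0.0, 0.995, -0.102], [-0.0, -0.102, -0.995], [-1.0, 0.0, 0.0]]
force: [0.9, 1.6, -2.5]
gripper_width: 0.0425
```

carry_out(steps=[0.2, 0, 0, 0, -1, 0.2, 0, 0, 0, -1, 0, 0, 0, 0, -1])

```text
time_s: 11.32
eef_pos: [0.6193, 0.0157, 0.0606]
tool_rot: [[0.004, 0.995, -0.102], [-0.001, -0.102, -0.995], [-1.0, 0.004, 0.0]]
force: [4.0, 0.1, 4.5]
gripper_width: 0.0425
```

carry_out(steps=[0, 0, 0, 0, 0.2, 0, 0, 0, 0, 0.6, 0, 0, 0, 0, 1, 0, 0, 0, 0, 1, 0, 0, 0, 0, 1])

```text
time_s: 11.95
eef_pos: [0.6176, 0.0159, 0.0592]
tool_rot: [[-0.0, 0.995, -0.102], [0.0, -0.102, -0.995], [-1.0, -0.0, 0.0]]
force: [-0.0, 0.1, -1.1]
gripper_width: 0.0855
```

carry_out(steps=[-1, 0, 0, 0, 1, -3, 0, 0, 0, 1, -4, 0, 0, 0, 1, -4, 0, 0, 0, 1, 0, 0, 0, 0, 1])

```text
time_s: 12.58
eef_pos: [0.6191, 0.0158, 0.1834]
tool_rot: [[0.007, 0.995, -0.102], [-0.001, -0.102, -0.995], [-1.0, 0.007, 0.0]]
force: [0.0, -0.5, -0.3]
gripper_width: 0.0852
```

```bash
python3 - <<'E'
from h import *
o=env.observe(); print({k:np.round(o[k],4).tolist() for k in("time_s","eef_pos","force","gripper_width")})
w=env.get_image("wrist"); s=env.get_image("scene")
cv2.imwrite("pics/p3.png",np.hstack([cv2.resize(w["pixels"],(440,330)),cv2.resize(s["pixels"][180:360,220:416],(360,330))]))
E
```

```text
{'time_s': 12.575, 'eef_pos': [0.6191, 0.0158, 0.1834], 'force': [0.0223, -0.4815, -0.3353], 'gripper_width': 0.0852}
```

View pics/p3.png

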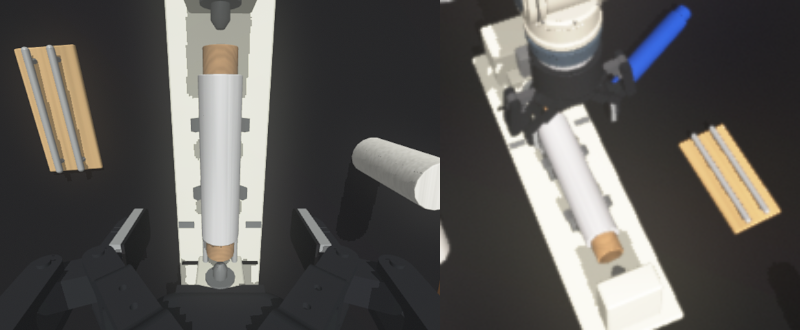

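The wrist half shows the roll lying in both cradles between the hubs, with its core ends at (220,58) and (219,252). The slide is home, with the pointers at row 262 and the mark bands at row 225.

carry_out(steps=[0, 0, 4.2, 0, 1, 0, 0, 4.2, 0, 1, 0, -0.1, 4.2, 0, 1, 0, 0, 4.1, 0, 1, 0, 0, 0, 0, 1])

```text
time_s: 13.3
eef_pos: [0.5988, -0.1525, 0.1778]
tool_rot: [[-0.002, 0.994, -0.105], [0.0, -0.105, -0.994], [-1.0, -0.002, -0.0]]
force: [0.2, -0.9, -0.2]
gripper_width: 0.0852
```

```bash
python3 - <<'E'
from h import *
o=env.observe(); print({k:np.round(o[k],4).tolist() for k in("time_s","eef_pos","force","gripper_width")})
obs=[];ims={}
for n in("wrist","top"):
    im=ims[n]=env.get_image(n)
    for q,P in DP.items():
        for r in env.landmark_of(n,q)[:1]:
            e=np.array(r["uv"])-proj(im,Rz(-.102)@P+[.618,.0145,0])[0]
            print(n,q,round(r["score"],2),np.round(r["uv"]),e.round(1))
w=ims["wrist"]; p=w["pixels"].copy()
for y in(-.176,-.154):
  for x in(-.015,.015):
    for z in (.127,): cv2.circle(p,tuple(int(v) for v in proj(w,Rz(-.102)@[x,y,z]+[.618,.0145,0])[0]),3,(0,0,255),1)
cv2.imwrite("pics/w4.png",p)
E
```

```text
{'time_s': 13.3, 'eef_pos': [0.5988, -0.1525, 0.1778], 'force': [0.1864, -0.929, -0.1919], 'gripper_width': 0.0852}
wrist tail_hub 0.78 [327. 185.] [ 3.7 -0.5]
wrist grip 0.83 [326. 244.] [2.6 0.2]
top cradle 0.93 [294. 210.] [1.  1.8]
top head_hub 0.68 [245. 202.] [-0.2 -1.4]
top tail_hub 0.45 [145. 197.] [-196.4  -16.8]
top mark 0.62 [334. 198.] [ 0.5 -1.2]
top dispenser 0.86 [291. 209.] [-3.2 -3.3]
```

View pics/w4.png

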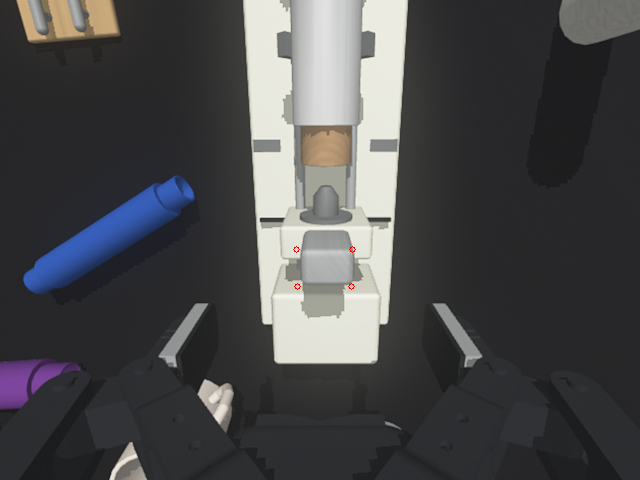

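Red circles mark where I predicted the grip's top corners. The grip's top face (303–353, 250–283) matches them to about 3 px sideways. The pointers are at home at row 219.

carry_out(steps=[2, 0.35, -0.3, 0, 1, 2, 0, 0, 0, 1, 2, 0, 0, 0, 1, 1.1, 0, 0, 0, 1, 0, 0, 0, 0, 1], newtons=70)

```text
time_s: 14.62
eef_pos: [0.6032, -0.1474, 0.1078]
tool_rot: [[-0.001, 0.995, -0.102], [0.0, -0.102, -0.995], [-1.0, -0.001, -0.0]]
force: [0.1, 0.0, 1.6]
gripper_width: 0.0856
```

carry_out(steps=[0, 0, 0, 0, -1, 0, 0, 0, 0, -1, 0, 0, 0, 0, -1, 0, 0, 0, 0, -1, 0, 0, 0, 0, -1])

```text
time_s: 15.25
eef_pos: [0.6031, -0.1475, 0.109]
tool_rot: [[-0.0, 0.995, -0.102], [-0.0, -0.102, -0.995], [-1.0, -0.0, 0.0]]
force: [-3.8, 0.3, 5.5]
gripper_width: 0.0289
```

carry_out(steps=[0, 0, 0, 0, -1, 0, 0, 0, 0, -1, 0, 0, 0, 0, -1])

```text
time_s: 15.62
eef_pos: [0.603, -0.1475, 0.109]
tool_rot: [[-0.0, 0.995, -0.102], [-0.0, -0.102, -0.995], [-1.0, -0.0, 0.0]]
force: [-4.5, 0.6, 6.0]
gripper_width: 0.0293
```

carry_out(steps=[0, 0, -0.8, 0, -1, 0, 0, -0.8, 0, -1, 0, 0, -0.8, 0, -1, 0, 0, -0.8, 0, -1, 0, 0, 0, 0, -1])

```text
time_s: 16.25
eef_pos: [0.6062, -0.1168, 0.109]
tool_rot: [[-0.001, 0.995, -0.103], [-0.003, -0.103, -0.995], [-1.0, -0.0, 0.003]]
force: [-6.0, -8.2, 4.1]
gripper_width: 0.0293
```

carry_out(steps=[0, 0, -0.6, 0, -1, 0, 0, -0.6, 0, -1, 0, 0, -0.6, 0, -1, 0, 0, -0.5, 0, -1, 0, 0, 0, 0, -1])

```text
time_s: 16.88
eef_pos: [0.6085, -0.0947, 0.109]
tool_rot: [[-0.001, 0.995, -0.103], [-0.004, -0.103, -0.995], [-1.0, -0.0, 0.004]]
force: [-6.2, -11.0, 4.3]
gripper_width: 0.029
```

```bash
python3 - <<'E'
from h import *
o=env.observe(); print({k:np.round(o[k],4).tolist() for k in("time_s","eef_pos","force","gripper_width")})
print("travel",(o["eef_pos"]-np.array([.603,-.1475,.109]))@[.102,.995,0])
w=env.get_image("wrist"); cv2.imwrite("pics/w5.png",w["pixels"])
E
```

```text
{'time_s': 16.875, 'eef_pos': [0.6085, -0.0947, 0.109], 'force': [-6.1547, -10.9955, 4.3431], 'gripper_width': 0.029}
travel 0.05306346021741983
```

View pics/w5.png

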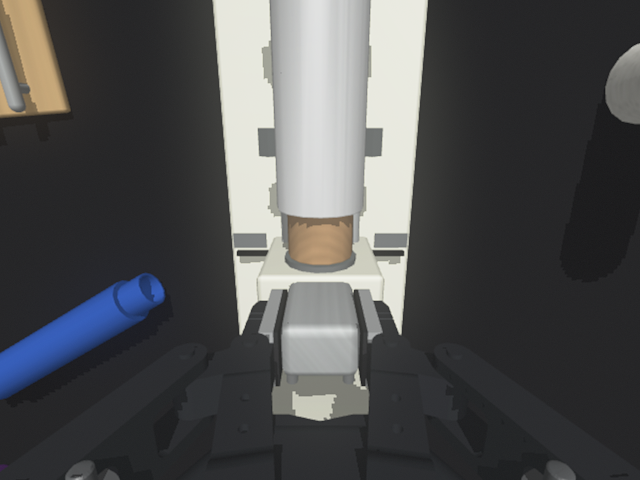

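The tail hub is in the core. The pointers (row 253) are still short of the bands (rows 234–247), by about 8–9 mm to mid-band, which agrees with the 53 mm of tool travel.

carry_out(steps=[0, 0, -0.4, 0, -1, 0, 0, -0.4, 0, -1, 0, 0, 0, 0, -1, 0, 0, 0, 0, -1, 0, 0, 0, 0, -1])

```text
time_s: 17.55
eef_pos: [0.6093, -0.0871, 0.109]
tool_rot: [[-0.001, 0.995, -0.104], [-0.004, -0.104, -0.995], [-1.0, -0.0, 0.004]]
force: [-6.4, -12.3, 5.5]
gripper_width: 0.0291
```

```bash
python3 - <<'E'
from h import *
o=env.observe(); print({k:np.round(o[k],4).tolist() for k in("time_s","eef_pos","force","gripper_width")})
print("travel",(o["eef_pos"]-np.array([.603,-.1475,.109]))@[.102,.995,0])
w=env.get_image("wrist"); s=env.get_image("scene")
cv2.imwrite("pics/p6.png",np.hstack([cv2.resize(w["pixels"][140:380,200:440],(400,400),interpolation=2),cv2.resize(s["pixels"][200:360,220:380],(400,400),interpolation=2)]))
# roll: far white edge in scene, near white edge in wrist
for n in ("scene","top"):
  env.get_image(n); print(n,[(np.round(r["uv"],1).tolist(),r["score"]) for r in env.landmark_of(n,"roll")])
  im=env.get_image(n); print(proj(im,Rz(-.102)@[0,.027,.06]+[.618,.0145,0]))
E
```

```text
{'time_s': 17.55, 'eef_pos': [0.6093, -0.0871, 0.109], 'force': [-6.4115, -12.2638, 5.5475], 'gripper_width': 0.0291}
travel 0.060745395277135135
scene [([459.4, 302.2], 0.81), ([368.7, 146.4], 0.79), ([297.6, 285.5], 0.62), ([338.1, 205.0], 0.62)]
[[298.6384725  286.21039777]]
top [([349.4, 284.3], 0.92), ([401.7, 357.2], 0.75), ([281.6, 208.5], 0.74), ([211.1, 323.8], 0.69)]
[[282.99276442 207.59134443]]
```

View pics/p6.png

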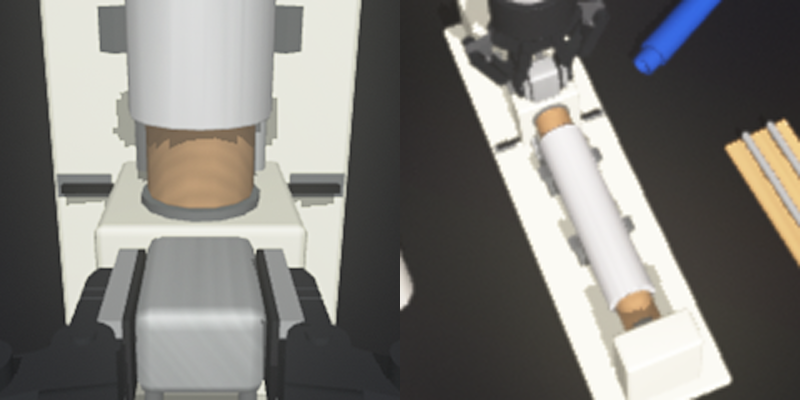

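The pointers (row 187) stand mid-band (rows 175–197). The roll is seated against the tail flange, with its core over the head hub. I'm handing it in.

```bash
python3 -c "
from cell import env
print(env.close_job()); print(env.observe()['force'])"
```

```text
the job is handed in; nothing more can be done
None
the job is handed in; nothing more can be done
```

The foil roll is in the two cradles, and the arm is holding the slide at the mark by its grip, ready for your locking clip. I handed the job in at about 18 s of the 53 s allowed. No verdict is reported.

- **Which roll:** I took the larger white roll off the wooden rack. I left the small white, blue and purple ones alone.
- **Laying it in:** after I let go, a picture showed the roll in both cradles between the hubs, with the slide still home.
- **Slide:** tool travel read 60.7 mm and the pointers stand mid-band. The spring pulls back with about 12 N, as expected at the mark. The jaws hold the grip at 70 N.
- **Roll:** its position in the scene and top pictures agrees with a centre 27 mm towards the head hub, to within 2 px. The core sits on the tail flange and over the head hub.

No check failed. The network detections scattered by 2–3 px, and a few false ones were ignored. I did not measure the other objects again at the end, but nothing touched them on the way.

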